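# Lock the sprung cap into the tin's neck

## Robot

A 7-joint arm with a two-finger parallel gripper is mounted at the origin on the work surface. World frame = base frame: x ahead of the robot, y to its left, z up, the work surface at z = 0. Lengths are in m, angles in rad, forces in N, time in s.
With the tool pointing down it reaches from about 0.35 to 0.9 m from the base axis. Payload 7.2 kg.
Tool frame: the origin (TCP) lies on the front face of the gripper's body, between the roots of the fingers; the fingertips stand env.tip_extent ahead of it and the grasp point (between the pads) lies 54 mm ahead of it (env.tip_extent is the distance from the TCP to the fingertips, in m); z points along the fingers, y is the line along which they close (so a half turn about z gives the same grasp; the last joint's range is limited). The gripper opens to 85 mm and grips with 20 to 120 N. Pads are 22 mm wide; open, the fingers measure 114 mm over their backs; the gripper's body (76 mm by 85 mm) begins 54 mm behind the grasp point. The pads swing forward as they close: fully open they stand 13 mm farther back than shut.
Start: joints at [1.05, 0.411, -0.013, 1.596, 0.006, 1.134, -0.082], TCP at [0.273, -0.562, 0.304] pointing down, gripper open.
Joint ranges: [-2.95, 2.95], [-0.29, 1.99], [-1.47, 1.44], [0.14, 2.54], [-1.03, 4.17], [0.13, 1.85], [-2.86, 2.86]. Speed limits (rad/s): [2.39, 2.39, 3.01, 3.01, 3.14, 3.14, 3.14].

## Interface

Orientations are given as [roll, pitch, yaw] about the fixed x, y, z axes, in that order (R = Rz(yaw) Ry(pitch) Rx(roll)).
In Python, from rig import env, eyes gives the robot as it stands.
- The arm moves only by the tool drive_tool, never from a script. Its argument "rows" is one flat list of numbers, 5 for each row, row after row: the shift along the tool's x, y, z in units of 30 mm (1.0 is 30 mm), then the turn about the tool's z in units of 6 degrees (1.0 is 6 degrees), then the closure, from -1 (fully open) to 1 (shut), so that 0 is half open. In form: [x, y, z, yaw, fingers, x, y, z, yaw, fingers, ...]. A call has exactly 5 rows; each row is the pose to reach, as a shift and turn from the pose commanded when the call began, along the tool's axes at that moment; what a row does not reach only later rows make up. A row lasts 1/8 s, in which the tool goes at most 62.5 mm and 10.7 degrees, less where a joint would pass 70% of its speed; a pose out of reach is approached as far as the arm can. A call with a gripper value outside its range is refused whole. The fingers move at their own pace and stop on an object; "grip_force" is the grip in N (left out, the last holds). Time passes only in rows, so rows that repeat a pose let the fingers close, or fill a call up. It gives the time, the measured TCP pose, the force, the opening and the grip force at its end, in the units of the state.
- env.read_state(): the state, without advancing time (a new reading comes with each control period).
- eyes.snapshot(name): name is "side" or "top"; returns the picture (384x512x3 uint8, red, green, blue); there is no depth.
- eyes.camera_info(name): a dict with "camera_matrix" (3x3 intrinsics, pixels), "k1" (the pictures are not rectified: a ray, as slopes to the right and down, at radius r is drawn at 1 + k1 r^2 times it, then the intrinsics apply), "pose" (4x4, takes a point from camera to world coordinates). Camera axes: x right, y down, z forward; pixel columns grow to the right and rows downward; lengths in m; the calibration is good to about 2 mm. A picture is of the moment at which its call begins. camera_info takes no time and is no camera call.
- env.hand_in(): hands the job in; it is judged then, once.
The state is a dict: "clock": time; "joint_pos": joint angles; "dq": joint speeds; "joint_efforts": joint torques, N m; "tcp_pos": TCP position; "tcp_rot": TCP orientation; "ft_force": force on the tool from outside, world axes, zero at the start; "wrist_torque": the same for the moment, N m; "grip_width": opening from 0.0 (shut) to 1.0 (fully open); "grasp_force": force on a finger pad.
Only numpy, scipy, OpenCV 4.12 (cv2) and the standard library are available. Lean on these libraries where they do the work, as an engineer would, in place of code of your own. Each camera call takes 0.05 s, during which the arm holds its last target. There are 200 camera calls.

## Task

Close the aluminium tin with its sprung cap: pinch the cap's two tabs together, fit its plug down into the tin's neck, press it against the rubber seal until the tongues are below the neck's lip, and let the tabs spring right out so that the cap stays locked in, level and untouched. Feel your way down, because how high the neck sits on the tin differs from tin to tin, and press gently: more than 15 N dents the thin neck. Leave the comb, the toothbrush stand and the tumbler where they are.

Things in the scene. Friction and masses are not known exactly. Their poses are not given: they have to be found in the camera images.
- tin: Round aluminium tin, 73 mm across, held fast in a chrome holder (104 mm foot plate) on the tile; it cannot move. Origin: centre of the foot plate's underside, on the tile, z up. An aluminium neck 80 mm across is pushed over its top, coaxial, stuck at a height that differs by up to 20 mm and is NOT measured.
- tin_brim (a point): Centre of the tin's brim, 60 mm above the tin's origin. The neck's inward lip is 18 mm deep with a 58 mm round bore; a 30 mm sleeve hangs from it outside the tin. The lip's underside lies 0 to 20 mm above this point (unknown). Below the lip the space is at least 69 mm across, so the tongues can spread under it.
- seal_low (a point): On the tin's axis, 84 mm above its origin. On the lip lies a black rubber seal ring (76 mm outside, 58 inside); its free top is 6 mm above the lip's top, 0 to 20 mm above this point. It gives 4.5 mm: 0.9 N at first, 1.8 N more per mm, 9 N at the bottom, then rigid. The tongues clear the lip once it is down 2 mm (4.5 N); 6 to 8 N is right, over 15 N dents the neck.
- cap: Loose sprung plastic cap, about 85 g, standing on its plug. Origin: centre of the plug's underside, z up. Plug 55.6 mm in diameter, 26 mm high, with a 3.5 mm chamfer at its foot. The tabs slide along the cap's y. Any turn about z fits the neck. Locked, the origin lies 4 mm below the lip's underside, so 56 to 76 mm above the tin's origin.
- cap_flange (a point): Centre of the top of the cap's round flange, 30 mm above the cap's origin; flange 70 mm across, 4 mm thick, its underside lands on the seal. Its flat top, outside the fins, is a place where fingertips may bear to hold the cap down while the tabs are let out.
- tab_a_fin (a point): Middle of the outer face of the +y tab's upright grip fin, 43 mm above the cap's origin. The fin stands from 30 to 56 mm above the origin, 24 mm wide along the cap's x, 5 mm thick. Outer faces of the two fins: 34 mm apart when free, 24 mm when pinched home.
- tab_b_fin (a point): The same on the -y tab. Each fin is one piece with a tongue at the plug's foot (1 to 4 mm above the cap's origin, 12 mm wide) that sticks out to 32 mm from the cap's axis when free, too wide for the bore, and draws inside the plug when pinched home.
- tab_a (a joint): Travel in m of the tab on the cap's +y side: 0 sprung fully out, 0.005 pinched home. Spring 4 N at rest, 8 N pinched home; a grip of 20 to 30 N holds both tabs home and carries the cap.
- tab_b (a joint): The same for the tab on the cap's -y side.
- comb: Orange plastic comb lying on the tile, 160 mm long along its x, 28 mm wide, 5 mm thick; origin at the middle of its underside. Leave alone.
- brush_stand: Wooden toothbrush stand with four open slots, 50 x 120 x 68 mm (x, y, z); origin at the centre of its underside. Leave alone.
- tumbler: Empty glass tumbler, 68 mm across, 90 mm tall; origin at the centre of its underside. Leave alone.
Not all that is in view belongs to the job. What is shaped like the cap but purple is not meant.

How it is judged:
By the outcome, as a careful person would: the job done as asked, in the order asked, and still so for the second after the job is handed in, with the robot touching nothing.
It also fails if it takes over 48 s, if anything falls off the work surface, if the arm or the gripper's body presses on something with over 40 N, if the wrist force passes 120 N, or if a joint passes its speed limit or range.

## Working session

There is one attempt and no reset: what is moved stays moved. The work goes in short steps, Python scripts to look and compute and a tool call to move; the robot and the scene stay as the last step left them, time stands still between calls to the robot, and variables do not carry over. Pictures are saved under pics/ and viewed, at most 10 in all, crops included, and the job is handed in when it is done.

Besides the shell and the picture viewer there is one more tool, called after "Emit:" by a JSON object that holds its "name" and its "arguments". drive_tool: Moves the arm, as the interface text tells. Its arguments: {"type":"object","properties":{"rows":{"type":"array"},"grip_force":{"type":"number"}},"required":["rows"]}

```bash
mkdir -p pics; python3 - <<'E'
from rig import env, eyes
import cv2
for n in("side","top"):
    cv2.imwrite(f"pics/{n}0.png",cv2.resize(eyes.snapshot(n)[:,:,::-1],(800,600),interpolation=cv2.INTER_CUBIC))
    c=eyes.camera_info(n);print(n,c)
print(env.read_state(),env.tip_extent)
E
```

```text
side {'camera_matrix': array([[347.3280051,   0.       , 257.3691617],
       [  0.       , 347.3280051, 189.1577641],
       [  0.       ,   0.       ,   1.       ]]), 'k1': 0.006142622441613855, 'pose': array([[-0.78951171, -0.40285723,  0.46300898,  0.29527132],
       [-0.61335179,  0.4912405 , -0.61845158,  0.43489034],
       [ 0.02169893, -0.77226215, -0.63493333,  0.58617068],
       [ 0.        ,  0.        ,  0.        ,  1.        ]])}
top {'camera_matrix': array([[405.87431701,   0.        , 251.79599234],
       [  0.        , 405.87431701, 186.99354678],
       [  0.        ,   0.        ,   1.        ]]), 'k1': -0.04641790165981544, 'pose': array([[ 1.00438451e-01, -9.73454578e-01,  2.05665512e-01,
         4.29344251e-01],
       [-9.94943115e-01, -9.83858595e-02,  2.02094171e-02,
        -6.13117083e-02],
       [ 5.61628593e-04, -2.06655288e-01, -9.78413653e-01,
         1.01351226e+00],
       [ 0.00000000e+00,  0.00000000e+00,  0.00000000e+00,
         1.00000000e+00]])}
{'clock': 0.1, 'joint_pos': array([ 1.0497982 ,  0.4118279 , -0.01268754,  1.59692284,  0.0056022 ,
        1.13427411, -0.08219474]), 'dq': array([ 8.80348967e-04, -1.58439577e-03, -1.50946479e-03, -3.14497170e-03,
       -6.62452548e-05, -2.33420508e-04,  1.73892894e-05]), 'joint_efforts': array([ 2.52918820e-03, -6.01835203e+01,  6.83721229e-01, -3.00084901e+01,
        1.40140558e-02,  6.46145680e-03, -2.15904116e-06]), 'tcp_pos': array([ 0.27325037, -0.5617514 ,  0.30314759]), 'tcp_rot': array([-3.14020033e+00,  1.09716234e-04,  4.52805979e-01]), 'ft_force': array([ 0.64853511, -0.12803624,  0.30344239]), 'wrist_torque': array([-0.02864615,  0.00301327,  0.0443581 ]), 'grasp_force': 0.0, 'grip_width': 1.0007623401545263} 0.0726
```

View pics/top0.png

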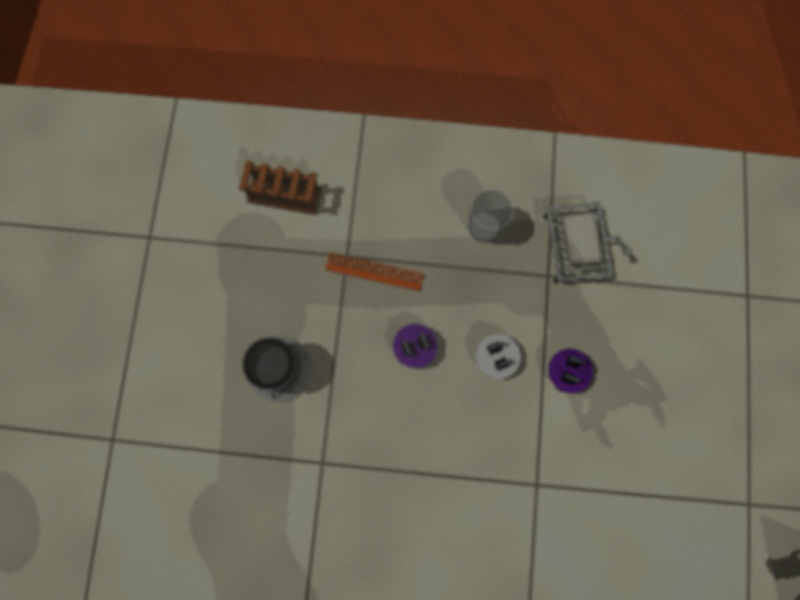

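View pics/side0.png

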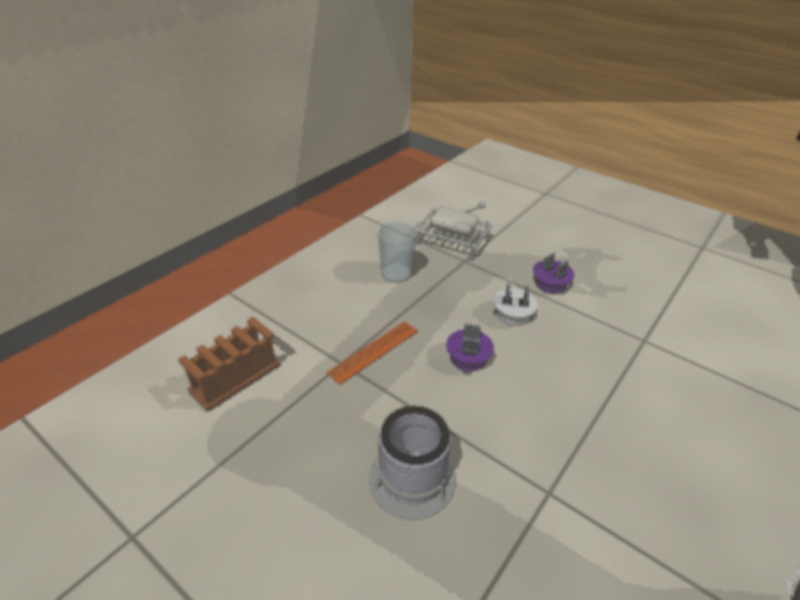

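Candidates for the cap: purple at top (416,346), white at (499,357), purple at (572,370), which are (470,349), (516,303) and (553,273) in the side view. The white one is meant, since the purple ones are excluded. The tin is at top (270,365), side (413,455). I'll confirm in one enlarged mosaic.

```bash
cat > h.py <<'E'
import numpy as np, cv2
from rig import env, eyes
def ray(n,uv):
    c=eyes.camera_info(n);K=c["camera_matrix"];T=c["pose"]
    d=(np.array(uv,float)-K[:2,2])/K[0,0]; s=d.copy()
    for _ in range(20): s=d/(1+c["k1"]*(s@s))
    return T[:3,3],T[:3,:3]@np.r_[s,1]
def at(n,uv,z):
    o,d=ray(n,uv); return o+d*(z-o[2])/d[2]
def tri(a,b):
    (o,d),(p,e)=ray("top",a),ray("side",b)
    t=np.linalg.lstsq(np.c_[d,-e],p-o,rcond=None)[0]
    x,y=o+d*t[0],p+e*t[1]; return (x+y)/2,np.linalg.norm(x-y)
def proj(n,P):
    c=eyes.camera_info(n);K=c["camera_matrix"];T=np.linalg.inv(c["pose"])
    q=T[:3,:3]@np.asarray(P)+T[:3,3]; s=q[:2]/q[2]; return K[0,0]*s*(1+c["k1"]*(s@s))+K[:2,2]
def crop(im,x,y,w,h,f): return cv2.resize(im[y:y+h,x:x+w,::-1],None,fx=f,fy=f,interpolation=cv2.INTER_CUBIC)
E
python3 - <<'E'
from h import *
t=eyes.snapshot("top");s=eyes.snapshot("side")
# each tile 400x300 ; top tiles x8 (50x37), side tiles
m=np.vstack([np.hstack([crop(t,295,208,50,37,8),crop(t,148,210,50,37,8)]),np.hstack([crop(s,305,175,50,37,8),crop(s,225,255,75,75,4)[:296,:300],np.zeros((296,100,3),np.uint8)][:3])])
cv2.imwrite("pics/m.png",m);print(m.shape)
E
```

```text
(592, 800, 3)
```

View pics/m.png

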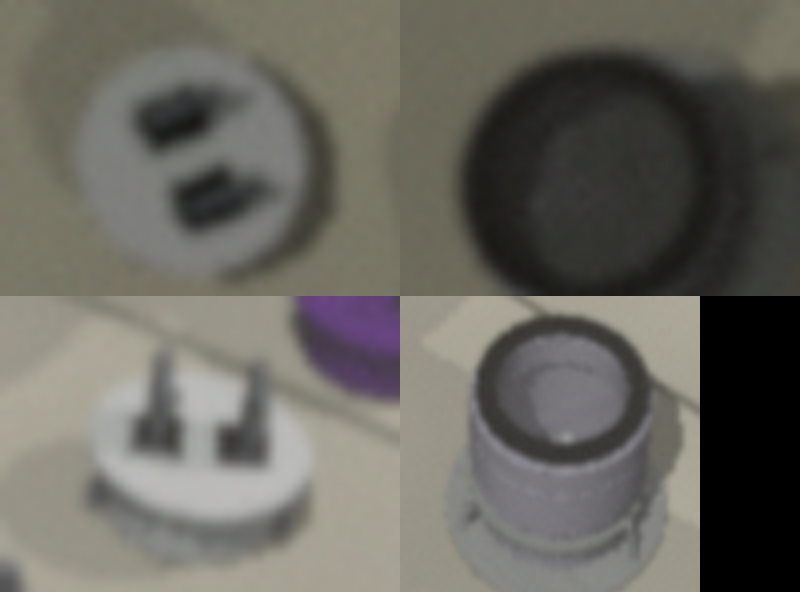

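The crop confirms the white cap, its two dark fins standing free. Its flange centre is near tile (192,160) in the top view and (201,146) in the side view. The seal ring on the tin shows in both views.

```bash
python3 - <<'E'
from h import *
T=lambda x,y,x0,y0,f:((x+.5)/f-.5+x0,(y+.5)/f-.5+y0)
ct=T(192,160,295,208,8);cs=T(201,146,305,175,8)
print("cap",tri(ct,cs),at("top",ct,.03),at("side",cs,.03))
tt=T(190,180,148,210,8);ts=T(164,95,225,255,4)
print("tin",tri(tt,ts));
for z in(.09,.095,.1,.104):print(z,at("top",tt,z),at("side",ts,z))
for n,a,b,z in(("side",(157,139),(243,144),.03),("side",(163,54),(258,64),.056),("top",(175,120),(210,200),.045)):
    o=(305,175) if n=="side" else (295,208)
    A,B=at(n,T(*a,*o,8),z),at(n,T(*b,*o,8),z);d=B-A
    print(n,A,B,np.linalg.norm(d),np.degrees(np.arctan2(d[1],d[0]))%180)
# refine tin ellipse (dark ring) in side
im=eyes.snapshot("side")
C,_=tri(tt,ts)
print("stand etc cap",proj("side",C))
E
```

```text
cap (array([ 0.55251027, -0.21278801,  0.02803975]), np.float64(0.00023023742924686247)) [ 0.55215557 -0.21252178  0.03      ] [ 0.55171903 -0.21048626  0.03      ]
tin (array([0.50058355, 0.13031393, 0.0856123 ]), np.float64(0.0009064830147689413))
0.09 [0.50066503 0.12958984 0.09      ] [0.49834516 0.13285658 0.09      ]
0.095 [0.50027889 0.12855628 0.095     ] [0.49629875 0.13590023 0.095     ]
0.1 [0.49989275 0.12752272 0.1       ] [0.49425234 0.13894388 0.1       ]
0.104 [0.49958384 0.12669587 0.104     ] [0.49261521 0.14137879 0.104     ]
side [ 0.56415824 -0.20471445  0.03      ] [ 0.54192757 -0.21976855  0.03      ] 0.026848249145885086 34.104953671101555
side [ 0.57065795 -0.21247357  0.056     ] [ 0.54525716 -0.22685876  0.056     ] 0.029191330985810993 29.524105880569323
top [ 0.5617686  -0.20431442  0.045     ] [ 0.53887865 -0.21638957  0.045     ] 0.0258796980809826 27.813023533005207
stand etc cap [265.37586337 278.2896492 ]
```

Emit:
{"name": "drive_tool", "arguments": {"rows": [2, -1, 0.2, -1.7, -0.3, 4, -2, 0.5, -3.4, -0.3, 6, -3, 1, -5.1, -0.3, 8, -4, 1.5, -6.8, -0.3, 9.7, -4.6, 2, -8.5, -0.3], "grip_force": 25}}

```text
clock: 0.88
tcp_pos: [0.4652, -0.3204, 0.248]
tcp_rot: [3.141, 0.001, 1.348]
ft_force: [0.6, -0.3, -0.5]
grip_width: 0.651
grasp_force: 0.0
```

Emit:
{"name": "drive_tool", "arguments": {"rows": [1.3, 0.6, 0.5, -1.7, -0.3, 2.6, 1.2, 1, -3.4, -0.3, 3.77, 1.8, 1.8, -5.1, -0.3, 3.77, 1.8, 2.5, -6.8, -0.3, 3.77, 1.8, 2.7, -7.2, -0.3]}}

```text
clock: 1.5
tcp_pos: [0.5418, -0.2236, 0.1654]
tcp_rot: [-3.14, -0.002, 2.098]
ft_force: [0.5, -0.9, -0.8]
grip_width: 0.648
grasp_force: 0.0
```

```bash
python3 - <<'E'
from h import *
t=eyes.snapshot("top");s=eyes.snapshot("side");st=env.read_state();print(st["clock"],st["tcp_pos"],st["tcp_rot"],st["joint_pos"])
cv2.imwrite("pics/m2.png",np.hstack([crop(t,270,180,100,100,4),crop(s,280,130,100,100,4)]))
E
```

```text
1.6 [ 0.54183028 -0.22466236  0.16639982] [-3.14062816e+00 -9.42526999e-04  2.09370406e+00] [ 0.65084061  0.54291363 -0.46104814  1.80111533  0.30546939  0.8698717
  0.57065055]
```

View pics/m2.png

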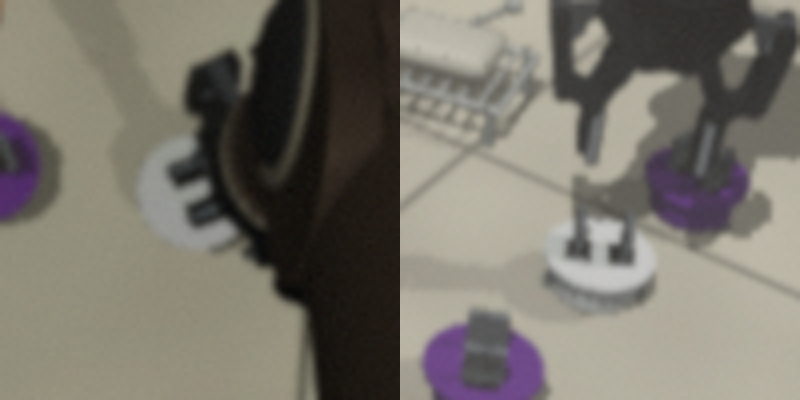

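Emit:
{"name": "drive_tool", "arguments": {"rows": [0.1, 0.3, 0, 0, -0.3, 0.2, 0.5, 0.5, 0, -0.3, 0.2, 0.5, 1.0, 0, -0.3, 0.2, 0.5, 1.4, 0, -0.3, 0.2, 0.5, 1.4, 0, -0.3]}}

```text
clock: 2.22
tcp_pos: [0.5515, -0.2112, 0.1234]
tcp_rot: [-3.14, -0.002, 2.097]
ft_force: [-0.4, 0.4, 0.1]
grip_width: 0.648
grasp_force: 0.0
```

```bash
python3 - <<'E'
from h import *
t=eyes.snapshot("top");s=eyes.snapshot("side");st=env.read_state();print(st["clock"],st["tcp_pos"],st["tcp_rot"],st["ft_force"])
cv2.imwrite("pics/m3.png",np.hstack([crop(t,290,190,66,66,6),crop(s,295,145,66,66,6)]))
p=st["tcp_pos"]
for z in(.054,.0726):
  q=p-[0,0,z]; print(6*(proj("side",q)-[295,145])+[396,0],6*(proj("top",q)-[290,190]))
E
```

```text
2.325 [ 0.55233351 -0.21141199  0.12473816] [-3.14135554e+00 -2.85924734e-04  2.09663657e+00] [ 0.39965203 -0.3730529  -0.49545355]
[619.34413488 208.27291135] [185.49688583 213.22808675]
[612.17426035 243.95995337] [177.64498033 218.56870963]
```

View pics/m3.png

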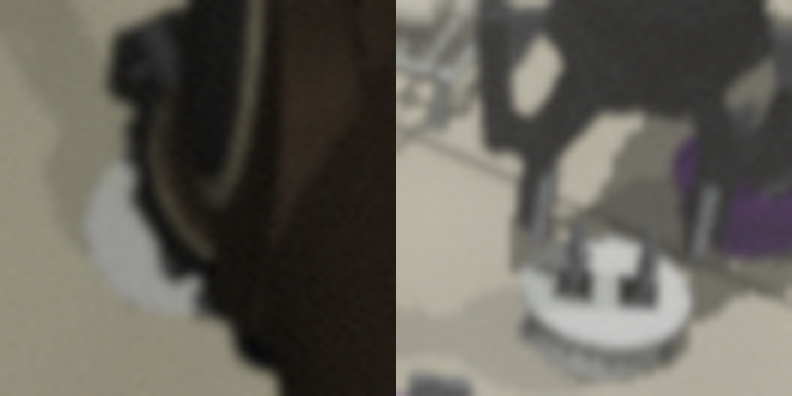

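Emit:
{"name": "drive_tool", "arguments": {"rows": [0, 0, 0.3, 0, -0.3, 0, 0, 0.62, 0, -0.3, 0, 0, 0.62, 0, -0.3, 0, 0, 0.62, 0, 0.3, 0, 0, 0.62, 0, 1], "grip_force": 25}}

```text
clock: 2.95
tcp_pos: [0.5529, -0.2114, 0.1074]
tcp_rot: [3.141, 0.001, 2.097]
ft_force: [-2.8, 0.5, 9.9]
grip_width: 0.252
grasp_force: 23.9
```

Emit:
{"name": "drive_tool", "arguments": {"rows": [0, 0, 0, 0, 1, 0, 0, 0, 0, 1, 0, 0, 0, 0, 1, 0, 0, 0, 0, 1, 0, 0, 0, 0, 1]}}

```text
clock: 3.58
tcp_pos: [0.5529, -0.2114, 0.1074]
tcp_rot: [3.141, 0.001, 2.097]
ft_force: [-0.6, 0.2, 6.3]
grip_width: 0.256
grasp_force: 25.2
```

Emit:
{"name": "drive_tool", "arguments": {"rows": [0, 0, -1, 0, 1, 0, 0, -2.5, 0, 1, 0, 0, -4, 0, 1, 0, 0, -4.8, 0, 1, 0, 0, -4.8, 0, 1]}}

```text
clock: 4.2
tcp_pos: [0.5533, -0.2115, 0.2526]
tcp_rot: [3.139, 0.004, 2.097]
ft_force: [-0.1, -0.6, -1.8]
grip_width: 0.247
grasp_force: 25.0
```

```bash
python3 - <<'E'
from h import *
from scipy.optimize import minimize
st=env.read_state();print(st["clock"],st["tcp_pos"],st["ft_force"],st["grip_width"])
# fit ring by edge contrast: dark between radii 29.5..37.5, brighter outside/inside
G={n:cv2.GaussianBlur(cv2.cvtColor(eyes.snapshot(n),cv2.COLOR_RGB2GRAY).astype(np.float32),(0,0),.6) for n in("top","side")}
a=np.linspace(0,2*np.pi,90)
def samp(n,x,y,z,r):
    q=np.array([proj(n,[x+r*np.cos(t),y+r*np.sin(t),z]) for t in a],np.float32)
    return cv2.remap(G[n],q[:,:1],q[:,1:],cv2.INTER_LINEAR)[:,0]
def cost(p,names):
    c=0
    for n in names:
        mid=samp(n,*p,.0335)
        c+=2*mid.mean()-np.minimum(samp(n,*p,.0415),80).mean()-np.minimum(samp(n,*p,.026),80).mean()
    return c
for names in(["top","side"],["side"],["top"]):
    f=(lambda p:cost(p,names)) if len(names)==2 else (lambda p:cost([p[0],p[1],zz],names))
    if len(names)==2:
        r=minimize(f,[.5,.13,.088],method="Nelder-Mead",options=dict(initial_simplex=[[.5,.13,.088],[.506,.13,.088],[.5,.136,.088],[.5,.13,.096]],xatol=1e-4));zz=r.x[2]
    else: r=minimize(f,[.5,.13],method="Nelder-Mead",options=dict(initial_simplex=[[.5,.13],[.506,.13],[.5,.136]],xatol=1e-4))
    print(names,r.x,r.fun)
E
```

```text
4.2 [ 0.55327992 -0.21148515  0.2525918 ] [-0.08689782 -0.58657897 -1.84827513] 0.2467691017730019Traceback (most recent call last):
  File "<stdin>", line 19, in <module>
    res = _minimize_neldermead(fun, x0, args, callback, bounds=bounds,
                               **options)
    fxcc = func(xcc)
    fx = function(np.copy(x), *(wrapper_args + args))
  File "<stdin>", line 17, in <lambda>
  File "<stdin>", line 13, in cost
  File "<stdin>", line 8, in samp
  File "h.py", line 15, in proj
    c=eyes.camera_info(n);K=c["camera_matrix"];T=np.linalg.inv(c["pose"])
ValueError: time passes only in moves, steps and waits
```

```bash
sed -i 's/eyes.camera_info(n)/CI(n)/; s/^from rig import env, eyes/from rig import env, eyes\nfrom functools import cache\nCI=cache(lambda n:eyes.camera_info(n))/' h.py
cat > fit.py <<'E'
from h import *
from scipy.optimize import minimize
S={n:eyes.snapshot(n) for n in("top","side")}
G={n:cv2.GaussianBlur(cv2.cvtColor(S[n],cv2.COLOR_RGB2GRAY).astype(np.float32),(0,0),.6) for n in S}
a=np.linspace(0,2*np.pi,90)
def samp(n,x,y,z,r):
    q=np.array([proj(n,[x+r*np.cos(t),y+r*np.sin(t),z]) for t in a],np.float32)
    return cv2.remap(G[n],q[:,:1],q[:,1:],cv2.INTER_LINEAR)[:,0]
def cost(p,names):
    return sum(2*samp(n,*p,.0335).mean()-np.minimum(samp(n,*p,.0415),80).mean()-np.minimum(samp(n,*p,.026),80).mean() for n in names)
def run(names,x0,z=None):
    f=lambda p:cost(list(p)+([] if z is None else [z]),names)
    x0=np.array(x0);s=np.vstack([x0,x0+.006*np.eye(len(x0))])
    r=minimize(f,x0,method="Nelder-Mead",options=dict(initial_simplex=s,xatol=1e-4));return r.x,r.fun
E
timeout 200 python3 - <<'E'
from fit import *
r,f=run(["top","side"],[.5,.13,.088]);print(r,f)
for z in(r[2],.088,.094,.1):
  for n in("top","side"):print(z,n,run([n],[.5,.13],z))
E
```

```text
[0.50113768 0.12883935 0.08614531] -75.13917541503906
0.08614530935417937 top (array([0.50069323, 0.12870936]), np.float64(-42.15138244628906))
0.08614530935417937 side (array([0.50178114, 0.12905686]), np.float64(-33.64671325683594))
0.088 top (array([0.50056713, 0.1283388 ]), np.float64(-41.726966857910156))
0.088 side (array([0.50099239, 0.13017415]), np.float64(-33.509490966796875))
0.094 top (array([0.50025386, 0.1270474 ]), np.float64(-40.22369384765625))
0.094 side (array([0.49853831, 0.13377956]), np.float64(-32.5411376953125))
0.1 top (array([0.49980125, 0.125634  ]), np.float64(-38.494991302490234))
0.1 side (array([0.49600598, 0.13769143]), np.float64(-30.905029296875))
```

Emit:
{"name": "drive_tool", "arguments": {"rows": [1, 0.4, 0, 0, 1, 2.2, 0.9, 0, 0, 1, 3.5, 1.4, 0, 0, 1, 4.8, 1.9, 0, 0, 1, 6, 2.35, 0, 0, 1]}}

```text
clock: 5.03
tcp_pos: [0.5221, -0.0188, 0.2492]
tcp_rot: [-3.14, -0.001, 2.097]
ft_force: [0.0, -0.1, -0.3]
grip_width: 0.25
grasp_force: 25.1
```

Emit:
{"name": "drive_tool", "arguments": {"rows": [1.2, 0.47, 0, 0, 1, 2.4, 0.94, 0, 0, 1, 3.6, 1.4, 0, 0, 1, 4.4, 1.7, 0, 0, 1, 4.69, 1.84, 0, 0, 1]}}

```text
clock: 5.65
tcp_pos: [0.4993, 0.1307, 0.2494]
tcp_rot: [-3.14, -0.001, 2.1]
ft_force: [0.4, -0.5, -1.9]
grip_width: 0.254
grasp_force: 25.1
```

```bash
python3 - <<'E'
from h import *
t=eyes.snapshot("top");s=eyes.snapshot("side");st=env.read_state();print({k:st[k] for k in("clock","tcp_pos","tcp_rot","ft_force","wrist_torque","grip_width")})
cv2.imwrite("pics/m4.png",np.hstack([crop(t,120,180,100,100,4),crop(s,215,195,100,125,4)[:400]]))
E
```

```text
{'clock': 5.75, 'tcp_pos': array([0.4997996 , 0.12965226, 0.24966321]), 'tcp_rot': array([-3.14062188e+00, -5.97730444e-04,  2.09840357e+00]), 'ft_force': array([ 0.78833916,  0.29300998, -0.8021818 ]), 'wrist_torque': array([ 0.02209492,  0.00516041, -0.11239599]), 'grip_width': 0.2516217359412693}
```

View pics/m4.png

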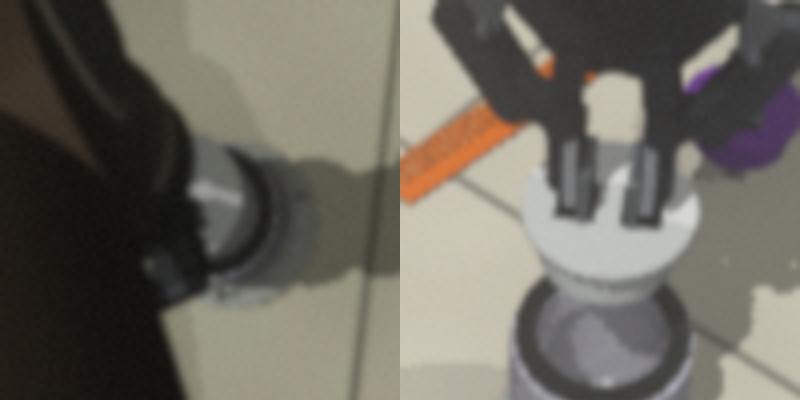

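The cap hangs level over the tin. Its flange spans x 523–699 in the side crop and is centred near (611,209). The seal ring spans x 515–691.

```bash
python3 - <<'E'
from h import *
p=np.array([.4998,.1297,.2497])
fl=p-[0,0,.0775]
q=proj("side",fl);print("pred centre crop",4*(q-[215,195])+[400,0])
def ext(c,r,n="side"):
    P=np.array([proj(n,[c[0]+r*np.cos(t),c[1]+r*np.sin(t),c[2]]) for t in np.linspace(0,6.28,90)])
    o=[215,195] if n=="side" else [120,180]
    P=4*(P-o)+([400,0] if n=="side" else [0,0]); return P.min(0),P.max(0)
print("flange pred",ext(fl,.035)); print("flange bottom",ext(fl-[0,0,.004],.035)); print("seal pred",ext([.5011,.1288,.0861],.038))
print("top flange",ext(fl,.035,"top"),"seal",ext([.5011,.1288,.0861],.038,"top"))
E
```

```text
pred centre crop [612.02736196 198.88119248]
flange pred (array([522.96789319, 134.53198274]), array([701.15698813, 269.9781829 ]))
flange bottom (array([522.96289038, 141.28986306]), array([700.3272592 , 276.78102493]))
seal pred (array([514.9099017 , 260.02866874]), array([690.47785716, 406.31067158]))
top flange (array([107.20347819, 127.69715512]), array([241.38372027, 262.15653477])) seal (array([141.83374774, 142.37862884]), array([274.34976382, 275.29897198]))
```

Emit:
{"name": "drive_tool", "arguments": {"rows": [-0.05, 0.02, 0.5, 0, 1, -0.05, 0.02, 1, 0, 1, -0.05, 0.02, 1.4, 0, 1, -0.05, 0.02, 1.5, 0, 1, -0.05, 0.02, 1.5, 0, 1]}}

```text
clock: 6.38
tcp_pos: [0.5013, 0.1281, 0.2051]
tcp_rot: [-3.141, -0.0, 2.097]
ft_force: [0.2, 0.2, -1.0]
grip_width: 0.249
grasp_force: 25.1
```

Emit:
{"name": "drive_tool", "arguments": {"rows": [0, 0, 0.1, 0, 1, 0, 0, 0.2, 0, 1, 0, 0, 0.3, 0, 1, 0, 0, 0.4, 0, 1, 0, 0, 0.5, 0, 1]}}

```text
clock: 7.0
tcp_pos: [0.5012, 0.1286, 0.1902]
tcp_rot: [3.141, -0.0, 2.097]
ft_force: [-0.7, 2.1, 0.1]
grip_width: 0.252
grasp_force: 25.2
```

Emit:
{"name": "drive_tool", "arguments": {"rows": [0, 0, 0.06, 0, 1, 0, 0, 0.12, 0, 1, 0, 0, 0.18, 0, 1, 0, 0, 0.24, 0, 1, 0, 0, 0.3, 0, 1]}}

```text
clock: 7.62
tcp_pos: [0.5012, 0.1285, 0.1813]
tcp_rot: [3.141, -0.0, 2.097]
ft_force: [-2.3, 4.2, 1.5]
grip_width: 0.249
grasp_force: 25.5
```

Emit:
{"name": "drive_tool", "arguments": {"rows": [0.04, 0, 0, 0, 1, 0.04, 0, 0.06, 0, 1, 0.04, 0, 0.12, 0, 1, 0.04, 0, 0.18, 0, 1, 0.04, 0, 0.2, 0, 1]}}

```text
clock: 8.25
tcp_pos: [0.5008, 0.1288, 0.1751]
tcp_rot: [-3.141, 0.0, 2.097]
ft_force: [-1.4, -0.4, -1.9]
grip_width: 0.249
grasp_force: 25.1
```

Emit:
{"name": "drive_tool", "arguments": {"rows": [0, 0, 0.04, 0, 1, 0, 0, 0.08, 0, 1, 0, 0, 0.12, 0, 1, 0, 0, 0.16, 0, 1, 0, 0, 0.18, 0, 1]}}

```text
clock: 8.88
tcp_pos: [0.5009, 0.1291, 0.1701]
tcp_rot: [3.141, 0.0, 2.097]
ft_force: [-1.0, -1.0, 4.3]
grip_width: 0.255
grasp_force: 26.0
```

Emit:
{"name": "drive_tool", "arguments": {"rows": [0, 0, 0.02, 0, 1, 0, 0, 0.02, 0, 1, 0, 0, 0.02, 0, 1, 0, 0, 0.02, 0, 1, 0, 0, 0.02, 0, 1]}}

```text
clock: 9.5
tcp_pos: [0.5009, 0.1291, 0.1696]
tcp_rot: [3.141, 0.0, 2.097]
ft_force: [-1.2, -1.2, 5.6]
grip_width: 0.251
grasp_force: 26.1
```

Emit:
{"name": "drive_tool", "arguments": {"rows": [0, 0, 0.02, 0, 1, 0, 0, 0.02, 0, 1, 0, 0, 0.02, 0, 1, 0, 0, 0.02, 0, 1, 0, 0, 0.02, 0, 1]}}

```text
clock: 10.12
tcp_pos: [0.5009, 0.1291, 0.1691]
tcp_rot: [3.141, 0.001, 2.097]
ft_force: [-1.0, -2.0, 7.0]
grip_width: 0.252
grasp_force: 26.3
```

```bash
python3 - <<'E'
from h import *
s=eyes.snapshot("side");st=env.read_state();print({k:st[k] for k in("clock","tcp_pos","tcp_rot","ft_force","wrist_torque","grip_width")})
cv2.imwrite("pics/m5.png",crop(s,225,225,80,80,7))
E
```

```text
{'clock': 10.175, 'tcp_pos': array([0.50089257, 0.12906884, 0.16914475]), 'tcp_rot': array([3.14130204e+00, 6.28182335e-04, 2.09675998e+00]), 'ft_force': array([-2.22039546, -1.8430581 ,  6.67562675]), 'wrist_torque': array([-0.39209212,  0.3496164 , -0.01986046]), 'grip_width': 0.2496349365033437}
```

View pics/m5.png

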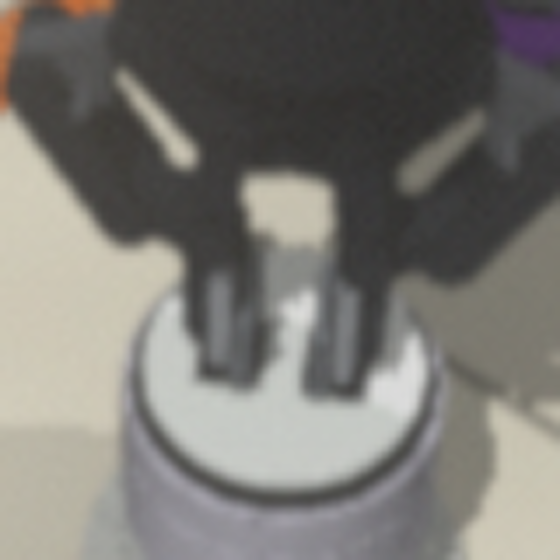

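Emit:
{"name": "drive_tool", "arguments": {"rows": [0, 0, 0, 0, 0.5, 0, 0, 0, 0, 0.46, 0, 0, 0.01, 0, 0.43, 0, 0, 0.02, 0, 0.4, 0, 0, 0.03, 0, 0.37]}}

```text
clock: 10.8
tcp_pos: [0.5013, 0.1293, 0.1684]
tcp_rot: [3.14, 0.001, 2.097]
ft_force: [-0.5, -1.3, 6.8]
grip_width: 0.315
grasp_force: 6.6
```

Emit:
{"name": "drive_tool", "arguments": {"rows": [0, 0, 0.01, 0, 0.34, 0, 0, 0.02, 0, 0.31, 0, 0, 0.03, 0, 0.28, 0, 0, 0.035, 0, 0.26, 0, 0, 0.04, 0, 0.24]}}

```text
clock: 11.42
tcp_pos: [0.5012, 0.1294, 0.1672]
tcp_rot: [3.14, 0.0, 2.097]
ft_force: [-0.4, -0.7, 5.3]
grip_width: 0.383
grasp_force: 4.5
```

Emit:
{"name": "drive_tool", "arguments": {"rows": [0, 0, 0.02, 0, 0.21, 0, 0, 0.03, 0, 0.18, 0, 0, 0.04, 0, 0.15, 0, 0, 0.05, 0, 0.12, 0, 0, 0.05, 0, 0.1]}}

```text
clock: 12.05
tcp_pos: [0.5007, 0.1292, 0.165]
tcp_rot: [-3.141, -0.0, 2.097]
ft_force: [0.4, -0.0, 0.1]
grip_width: 0.451
grasp_force: 0.1
```

Emit:
{"name": "drive_tool", "arguments": {"rows": [0, 0, 0, 0, -0.1, 0, 0, 0, 0, -0.3, 0, 0, -0.2, 0, -0.3, 0, 0, -1, 0, -0.3, 0, 0, -2, 0, -0.3]}}

```text
clock: 12.68
tcp_pos: [0.5004, 0.1292, 0.2257]
tcp_rot: [-3.141, -0.001, 2.097]
ft_force: [0.4, -0.4, 0.5]
grip_width: 0.649
grasp_force: 0.0
```

Emit:
{"name": "drive_tool", "arguments": {"rows": [-1.5, 0, -1.5, 0, -0.3, -3, 0, -1.5, 0, -0.3, -4.5, 0, -1.5, 0, -0.3, -6, 0, -1.5, 0, -0.3, -6, 0, -1.5, 0, -0.3]}}

```text
clock: 13.3
tcp_pos: [0.5922, -0.0308, 0.2699]
tcp_rot: [-3.141, 0.001, 2.091]
ft_force: [-0.5, 0.4, -0.1]
grip_width: 0.65
grasp_force: 0.0
```

```bash
python3 - <<'E'
from h import *
t=eyes.snapshot("top");s=eyes.snapshot("side");st=env.read_state();print({k:st[k] for k in("clock","tcp_pos","ft_force")})
cv2.imwrite("pics/m6.png",np.hstack([crop(t,145,205,57,57,7),crop(s,235,240,57,80,7)[:399]]))
E
```

```text
{'clock': 13.4, 'tcp_pos': array([ 0.59093205, -0.02634591,  0.27016974]), 'ft_force': array([-1.23424467, -0.60641821,  0.02928519])}
```

View pics/m6.png

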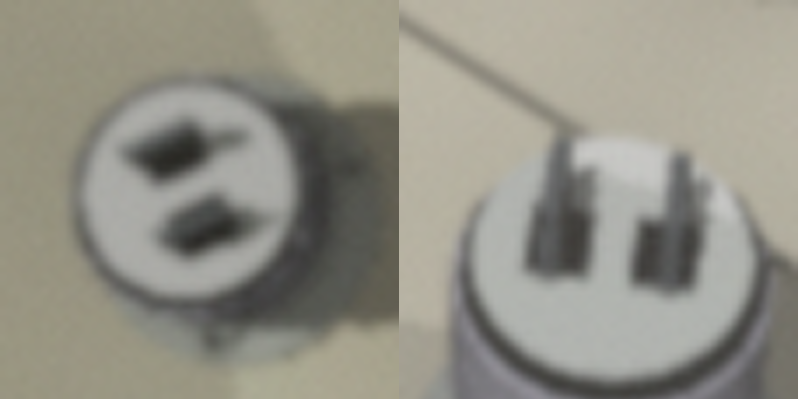

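The cap sits level on the seal. Its fin spacing is back to the free value: about 27 mm in the side view, the same as before the grasp, so the tongues are spread under the lip. The gripper is clear.

```bash
python3 -c "
from rig import env
print(env.hand_in())"
```

```text
the job is handed in; nothing more can be done
None
```

The white cap appears locked in the tin: it sits level, its tabs have sprung fully out, and the peak pressing force I read was about 7 N. I handed the job in at about 13.4 s of the 48 s, with the arm clear; the hand-in gave no verdict.

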